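# Centre a breather cap on the small pan of a parts scale

## Task

A tippy breather cap stands off-centre on the small round pan of the parts scale. With light fingertip taps or pushes, never lifting it, hitting it hard or knocking it over, slide it until its foot stands wholly inside the ring in the middle of the pan; then take the fingers off it, press the white key on the scale fully down and let go. Leave the cap centred and upright, and do not disturb the other things on the bench.

Things in the scene. Friction and masses are not known exactly. Their poses are not given: they have to be found in the camera images.
- breather: cap to centre, upright on the pan: steel mushroom 58 mm tall, about 220 g (varies), round about z; origin: centre of underside. Foot: disc 34 mm across, vertical side 4 to 14 mm up; below it tapers to a flat only 26 mm across, so it tips easily. Neck 20 mm across, 14 to 30 mm up; heavy cap 32 mm across, 30 to 58 mm up. Push low, on the foot: pushed on the cap it may topple. Stops sliding when not pushed
- pan: the scale's fixed round aluminium pan, 90 mm across, 6 mm thick, top face 75 mm above the bench. Origin at the centre of its top face. A dark ring line round the centre, 50 mm inside diameter (54 mm outside), marks where the foot must stand. Below the pan is a spigot 32 mm across, then the housing's top 31 mm below the pan's top face
- scale: the scale's fixed grey housing, 250 mm (x) by 170 mm (y), top face 44 mm above the bench. Origin on the bench under its centre; its x axis points from the keys and display end (near the robot) to the pan end; the pan's centre is at x = 45 mm, y = 0, the key at x = -88 mm, y = -50 mm in this frame
- key_top (a point): centre of the top of the scale's white round push key, 30 mm across, on the housing beside the display; it is pressed straight down
- key (a joint): travel of the white key: 0 when up, 0.005 m when fully down, sprung, about 4 N when fully down
- spare: a second, identical breather cap that stands on the bench at one side of the scale; leave it alone. Origin at the centre of its underside
- fitting: brass hose fitting 34 mm across, 44 mm tall, standing on the bench at one side of the scale; leave alone. Origin at the centre of its underside
- filter: white spin-on filter canister, 76 mm across, 100 mm tall, at the left of the bench; leave alone. Origin at the centre of its underside
- spanner: steel spanner lying at the right of the bench; leave alone
- tape: cardboard-coloured roll, 100 mm across, 25 mm tall, lying at the right of the bench; leave alone. Origin at the centre of its underside
- carton: small cardboard carton, 90 by 120 mm, 60 mm tall, at the left of the bench; leave alone. Origin at the centre of its underside
Mind the look-alikes: they are no part of the job. What is shaped like the breather but blue or pink is not meant.

How it is judged:
By the outcome, as a careful person would: the job done as asked, in the order asked, and still so for the second after the job is handed in, with the robot touching nothing.
It also fails if it takes over 48 s, if anything falls off the work surface, if the arm or the gripper's body presses on something with over 40 N, if the wrist force passes 120 N, or if a joint passes its speed limit or range.

## Robot

A 7-joint arm with a two-finger parallel gripper is mounted at the origin on the work surface. World frame = base frame: x ahead of the robot, y to its left, z up, the work surface at z = 0. Lengths are in m, angles in rad, forces in N, time in s.
With the tool pointing down it reaches from about 0.4 to 0.875 m from the base axis. Payload 6.5 kg.
Tool frame: the origin (TCP) lies at the very end of the fingers, on their centre line; the grasp point (between the pads) lies 19 mm behind it; z points along the fingers, y is the line along which they close (so a half turn about z gives the same grasp; the last joint's range is limited). The gripper opens to 88 mm and grips with 3 to 60 N. Pads are 18 mm wide; open, the fingers measure 123 mm over their backs; the gripper's body (75 mm by 187 mm) begins 45 mm behind the grasp point.
Start: joints at [-1.337, 0.536, -0.004, 1.538, 0.003, 1.067, -0.071], TCP at [0.192, 0.621, 0.239] pointing down, gripper open.
Joint ranges: [-2.7, 2.7], [-0.37, 2.16], [-1.27, 1.26], [0.24, 2.4], [-1.31, 4.45], [0.19, 1.91], [-2.76, 2.76]. Speed limits (rad/s): [2.39, 2.39, 3.14, 3.14, 3.14, 3.14, 3.14].

## Interface

Orientations are given as a unit quaternion [w, x, y, z].
In Python, from cell import readout, camera, camera_model, job_done gives the robot as it stands.
- The arm moves only by the tool drive_tool, never from a script. Its argument "targets" is one flat list of numbers, 7 for each row, row after row: the shift along the tool's x, y, z in m, then the turn, a rotation vector about the tool's x, y, z in rad, then the closure, from -1 (fully open) to 1 (shut), so that 0 is half open. In form: [tx, ty, tz, wx, wy, wz, hand, tx, ty, tz, wx, wy, wz, hand, ...]. A call has 1 to 20 rows; each row is the pose to reach, as a shift and turn from the pose commanded when the call began, along the tool's axes at that moment; what a row does not reach only later rows make up. A row lasts 1/10 s, in which the tool goes at most 50 mm and 8.59 degrees, less where a joint would pass 70% of its speed; a pose out of reach is approached as far as the arm can. A call with a gripper value outside its range is refused whole. The fingers move at their own pace and stop on an object; "force" is the grip in N (left out, the last holds). Time passes only in rows, so rows that repeat a pose let the fingers close. It gives the time, the measured TCP pose, the force, the opening and the grip force at its end, in the units of the state.
- readout.get_state(): the state, without advancing time (a new reading comes with each control period).
- camera(name): name is "side" or "top" or "wrist"; returns (picture, depth): 420x560x3 uint8, red, green, blue; 420x560 float32, m along the optical axis (not along the pixel's ray), 0 where there is no reading.
- camera_model(name): a dict with "fx", "fy", "cx", "cy" (pixels), "dist_coeffs" ([k1, k2, p1, p2, k3] as OpenCV has them; the pictures are not rectified), "R" (3x3) and "t" (3): a world point X has camera coordinates R X + t; the wrist camera has in their place "mount" (4x4, takes a point from camera to tool coordinates, whose origin is the TCP and whose axes are the flange's). Camera axes: x right, y down, z forward; pixel columns grow to the right and rows downward; lengths in m; the calibration is good to about 2 mm. A picture is of the moment at which its call begins: read the wrist's pose just before it. camera_model takes no time and is no camera call.
- job_done(): hands the job in; it is judged then, once.
The state is a dict: "time": time; "qpos": joint angles; "qvel": joint speeds; "tau": joint torques, N m; "tool_pos": TCP position; "tool_rot": TCP orientation; "contact_force": force on the tool from outside, world axes, zero at the start; "wrist_torque": the same for the moment, N m; "width": opening from 0.0 (shut) to 1.0 (fully open); "finger_force": force on a finger pad.
Only numpy, scipy, OpenCV 4.12 (cv2) and the standard library are available. Lean on these libraries where they do the work, as an engineer would, in place of code of your own. Each camera call takes 0.05 s, during which the arm holds its last target. There are 200 camera calls.

## Working session

There is one attempt and no reset: what is moved stays moved. The work goes in short steps, Python scripts to look and compute and a tool call to move; the robot and the scene stay as the last step left them, time stands still between calls to the robot, and variables do not carry over. Pictures are saved under pics/ and viewed, at most 10 in all, crops included, and the job is handed in when it is done.

Besides the shell and the picture viewer there is one more tool, called after "Emit:" as name(argument=value, ...), one argument or row to a line, values as JSON. drive_tool: Moves the arm, as the interface text tells. Its arguments: {"type":"object","properties":{"targets":{"type":"array","items":{"type":"number"}},"force":{"type":"number"}},"required":["targets"]}

```bash
mkdir -p pics; cat > h.py <<'E'
import numpy as np, cv2
from cell import readout, camera, camera_model, job_done
from scipy.spatial.transform import Rotation as Ro
def K(m): return np.array([[m['fx'],0,m['cx']],[0,m['fy'],m['cy']],[0,0,1.]]),np.array(m['dist_coeffs'],float)
def Rq(q): return Ro.from_quat([q[1],q[2],q[3],q[0]]).as_matrix()
def shot(n,fn=None):
    s=readout.get_state(); p,d=camera(n); m=camera_model(n)
    if n=='wrist':
        T=np.eye(4);T[:3,:3]=Rq(s['tool_rot']);T[:3,3]=s['tool_pos']; T=T@np.array(m['mount'])
        Rc,c=T[:3,:3],T[:3,3]
    else:
        R=np.array(m['R']);Rc=R.T;c=-R.T@np.array(m['t'])
    if fn: cv2.imwrite('pics/'+fn,p[:,:,::-1])
    return p,d,m,Rc,c
def ray(uv,m,Rc):
    k,D=K(m); q=cv2.undistortPoints(np.array(uv,float).reshape(-1,1,2),k,D).reshape(-1,2)
    return np.c_[q,np.ones(len(q))]@Rc.T
def onplane(uv,z,m,Rc,c):
    r=ray(uv,m,Rc); return c+r*((z-c[2])/r[:,2])[:,None]
def proj(X,m,Rc,c):
    k,D=K(m); return cv2.projectPoints(np.array(X,float).reshape(-1,1,3),cv2.Rodrigues(Rc.T)[0],-Rc.T@c,k,D)[0].reshape(-1,2)
E
python3 - <<'E'
from h import *
a=shot('top');b=shot('side')
cv2.imwrite('pics/a.png',cv2.resize(a[0],(400,300))[:,:,::-1]) if 0 else None
cv2.imwrite('pics/top1.png',a[0][:,:,::-1]);cv2.imwrite('pics/side1.png',b[0][:,:,::-1])
np.savez('v1.npz',a=a[0],ad=a[1],b=b[0],bd=b[1])
print(a[4],b[4]);s=readout.get_state();print(s)
print(Rq(s['tool_rot']).round(3), camera_model('wrist'))
E
```

```text
[ 0.21758301 -0.00318453  1.7939404 ] [ 0.24083909 -0.9987505   1.00992312]
{'time': 0.1, 'qpos': array([-1.33720247,  0.53711382, -0.00445623,  1.53874437,  0.00258148,
        1.06733765, -0.07118457]), 'qvel': array([ 9.74581950e-05, -3.34850445e-03, -9.83630438e-05, -2.29504705e-03,
       -1.60640123e-04,  2.57073649e-03, -1.40177549e-03]), 'tau': array([ 2.71237994e-03, -5.72076738e+01,  9.93878916e-01, -2.52228498e+01,
       -5.61907422e-02,  1.35070851e-02,  5.22325377e-05]), 'tool_pos': array([0.19179264, 0.62047595, 0.23792304]), 'tool_rot': array([-7.31768704e-05,  1.49290058e-01,  9.88793123e-01, -7.95401785e-04]), 'contact_force': array([-1.54929992, -0.0855281 , -0.42243126]), 'wrist_torque': array([0.02004041, 0.00110926, 0.00933075]), 'finger_force': 0.0, 'width': 0.995623689863131}
[[-0.955  0.295 -0.   ]
 [ 0.295  0.955 -0.002]
 [-0.    -0.002 -1.   ]] {'fx': 342.0834223966638, 'fy': 342.0834223966638, 'cx': 272.785932512693, 'cy': 207.34806851356015, 'dist_coeffs': array([-0.03972511,  0.        ,  0.        ,  0.        ,  0.        ]), 'mount': array([[-7.68380317e-05, -9.64003518e-01, -2.65889473e-01,
         6.91556167e-02],
       [ 9.99998856e-01,  3.27559728e-04, -1.47657848e-03,
         1.39587770e-03],
       [ 1.51052153e-03, -2.65889282e-01,  9.64002390e-01,
        -1.46335061e-01],
       [ 0.00000000e+00,  0.00000000e+00,  0.00000000e+00,
         1.00000000e+00]])}
```

View pics/top1.png

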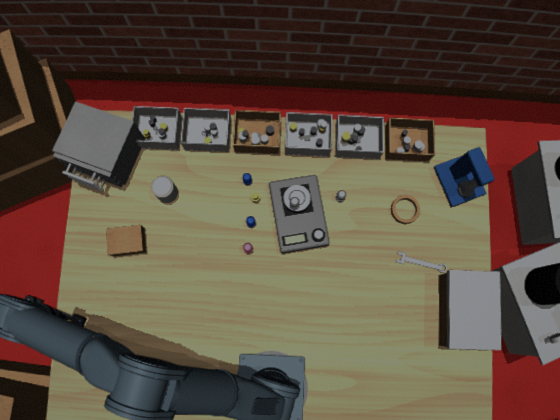

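View pics/side1.png

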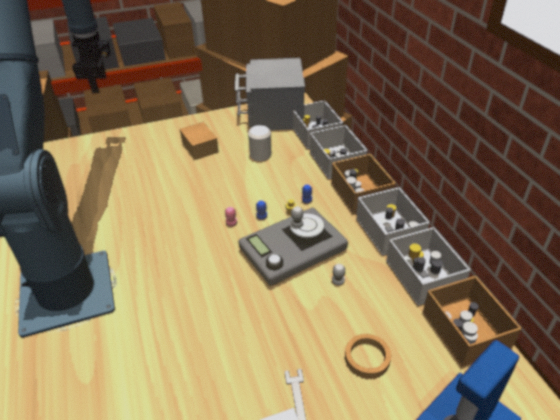

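The top view shows the scale at about (298,214), with the pan at (297,197), the steel cap on it at (294,202) and the white key at (319,235). The look-alikes are the grey spare on the bench (341,196), the blue ones (247,179) and (251,222), and the pink one (248,248). The cap standing on the pan is the one meant, and I'll confirm that in a crop.

```bash
python3 - <<'E'
from h import *
z=np.load('v1.npz');a,ad=z['a'],z['ad'];m=camera_model('top');R=np.array(m['R']);Rc=R.T;c=-R.T@np.array(m['t'])
cv2.imwrite('pics/crop1.png',cv2.resize(a[165:260,235:355],(720,570),interpolation=cv2.INTER_CUBIC)[:,:,::-1])
for n,uv,h in [('pan',(297,197),.075),('cap',(294,202),.133),('key',(319,235),.05),('spare',(341,196),.058),('blue',(247,179),.05),('blue2',(251,222),.05),('fit',(255,199),.044)]:
    print(n,onplane([uv],h,m,Rc,c).round(3))
hou=np.array([(269.5,183),(317,176),(328,246),(280,252)]);P=onplane(hou,.044,m,Rc,c);print(P.round(3),P.mean(0))
E
```

```text
pan [[ 0.631 -0.058  0.075]]
cap [[ 0.599 -0.047  0.133]]
key [[ 0.509 -0.138  0.05 ]]
spare [[ 0.646 -0.208  0.058]]
blue [[0.692 0.115 0.05 ]]
blue2 [[0.542 0.092 0.05 ]]
fit [[0.624 0.084 0.044]]
[[ 0.683  0.037  0.044]
 [ 0.716 -0.125  0.044]
 [ 0.474 -0.17   0.044]
 [ 0.446 -0.01   0.044]] [ 0.57976333 -0.06722817  0.044     ]
```

View pics/crop1.png

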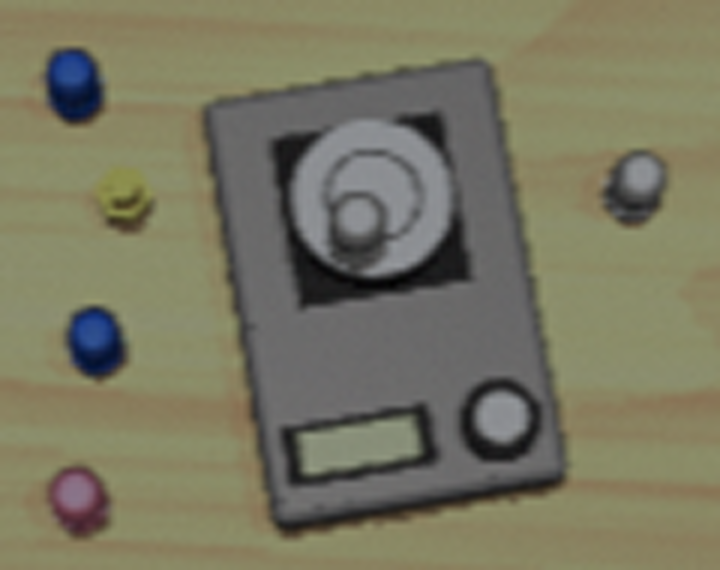

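The crop confirms it: the steel cap stands on the pan at the lower left of the ring (pixel (358,225) in the crop), and the key is at (500,418). The other steel cap, at (637,180), is the spare on the bench. I'll move the wrist over for a close look, staying high.

Emit:
drive_tool(
  targets=[-0.02, -0.02, 0, 0, 0, 0, -1, -0.055, -0.052, 0, 0, 0, 0, -1, -0.09, -0.085, 0, 0, 0, 0, -1, -0.125, -0.118, 0, 0, 0, 0, -1, -0.16, -0.152, 0, 0, 0, 0, -1, -0.195, -0.186, -0.005, 0, 0, 0, -1, -0.23, -0.22, -0.005, 0, 0, 0, -1, -0.265, -0.253, -0.005, 0, 0, 0, -1, -0.3, -0.287, -0.01, 0, 0, 0, -1, -0.335, -0.32, -0.01, 0, 0, 0, -1, -0.37, -0.354, -0.01, 0, 0, 0, -1, -0.405, -0.387, -0.01, 0, 0, 0, -1, -0.44, -0.42, -0.01, 0, 0, 0, -1, -0.475, -0.454, -0.01, 0, 0, 0, -1, -0.505, -0.483, -0.01, 0, 0, 0, -1, -0.53, -0.507, -0.01, 0, 0, 0, -1, -0.546, -0.522, -0.01, 0, 0, 0, -1, -0.546, -0.522, -0.01, 0, 0, 0, -1, -0.546, -0.522, -0.01, 0, 0, 0, -1, -0.546, -0.522, -0.01, 0, 0, 0, -1],
)

```text
time: 2.1
tool_pos: [0.5589, -0.0373, 0.2484]
tool_rot: [-0.0, 0.148, 0.989, 0.0]
contact_force: [-0.0, 0.4, -0.3]
width: 0.997
finger_force: 0.0
```

```bash
python3 - <<'E'
from h import *
s=readout.get_state();print(s['tool_pos'],s['qvel'].round(3),s['time'])
p,d,m,Rc,c=shot('wrist','w1.png'); print(Rq(s['tool_rot']).round(3),c)
for X in [(.624,-.059,.075),(.592,-.047,.133)]: print(proj(X,m,Rc,c))
np.savez('w1.npz',p=p,d=d,Rc=Rc,c=c)
E
```

```text
[ 0.55888728 -0.03734342  0.24844464] [-0.007 -0.005 -0.001  0.     0.001  0.     0.002] 2.1
[[-0.956  0.293 -0.001]
 [ 0.293  0.956  0.001]
 [ 0.001  0.001 -1.   ]] [ 0.49331872 -0.01583169  0.39485211]
[[270.21848768 254.89631185]]
[[272.08968757 244.53142891]]
```

View pics/w1.png

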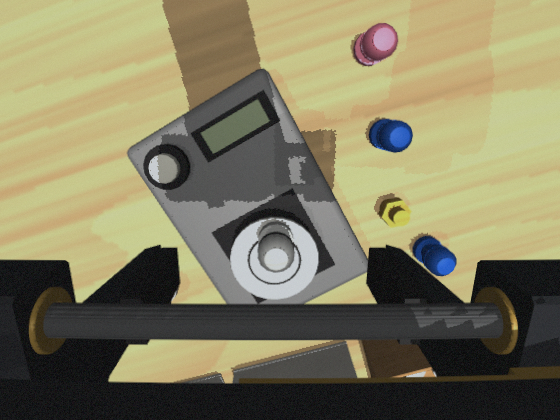

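The view from the robot side (image down = +x) shows the pan at about (275,258), the cap head at (276,257) with its foot near (272,230), and the key at (167,167). I'll get positions from depth and from plane rays.

```bash
cat >> h.py <<'E'
def cloud(p,d,m,Rc,c):
    v,u=np.mgrid[:420,:560]; r=ray(np.c_[u.ravel(),v.ravel()],m,Rc)
    return (c+r*d.ravel()[:,None]).reshape(420,560,3)
def circ(xy):
    A=np.c_[2*xy,np.ones(len(xy))]; s=np.linalg.lstsq(A,(xy**2).sum(1),rcond=None)[0]; return s[:2],np.sqrt(s[2]+s[:2]@s[:2])
def edge_circ(mask,z,m,Rc,c,R,g):
    """circle of the mask's hull on the plane z, trimmed"""
    cs,_=cv2.findContours(mask.astype(np.uint8),0,1); k=max(cs,key=cv2.contourArea)
    P=onplane(cv2.convexHull(k).reshape(-1,2),z,m,Rc,c)[:,:2]
    for _ in range(5):
        o,r=circ(P); e=abs(np.hypot(*(P-o).T)-r); P=P[e<max(.0015,2*np.median(e))]
    return o,r
def measure(p,d,m,Rc,c,pan=(.624,-.059)):
    X=cloud(p,d,m,Rc,c); near=(np.hypot(X[...,0]-pan[0],X[...,1]-pan[1])<.065)&(d>0)
    h=X[...,2]; pm=near&(h>.068)&(h<.082); zp=np.median(h[pm]); 
    cm=near&(h>zp+.05)&(h<zp+.07); zc=np.median(h[cm])
    P=X[cm][:,:2]
    print('pan z',zp,'cap z',zc,'n',cm.sum(),'cap mid',(P.min(0)+P.max(0))/2,'ext',np.ptp(P,0))
    o,r=edge_circ(near&(h>zp-.004),zp,m,Rc,c,.045,pan); print('pan',o,r)
    co,cr=edge_circ(cm,zc,m,Rc,c,.016,pan); print('cap',co,cr)
    return X,o,co
E
python3 - <<'E'
from h import *
z=np.load('w1.npz');m=camera_model('wrist');p,d,Rc,c=z['p'],z['d'],z['Rc'],z['c']
X,o,co=measure(p,d,m,Rc,c)
km=X[150:185,150:186]; g=p[150:185,150:186].min(2)>120; print('key',np.median(km[g],0),g.sum())
print('key circ',edge_circ(np.pad(g,((150,235),(150,374))),np.median(km[g],0)[2],m,Rc,c,.015,0))
# foot: points on foot height
h=X[...,2];f=(h>.078)&(h<.091)&(np.hypot(X[...,0]-o[0],X[...,1]-o[1])<.045);print('foot pts',f.sum(),X[f].min(0),X[f].max(0))
T=np.load('v1.npz');m2=camera_model('side');R=np.array(m2['R']);print(measure(T['b'],T['bd'],m2,R.T,-R.T@np.array(m2['t']))[1:])
m2=camera_model('top');R=np.array(m2['R']);print(measure(T['a'],T['ad'],m2,R.T,-R.T@np.array(m2['t']))[1:])
E
```

```text
pan z 0.07526860840312494 cap z 0.13069259913024941 n 804 cap mid [ 0.60580147 -0.04793911] ext [0.02807252 0.02896441]
pan [ 0.62970199 -0.05712627] 0.04496610698183614
cap [ 0.60337317 -0.04724138] 0.014132557196656726
key [ 0.51087086 -0.13410393  0.06538154] 619
key circ (array([ 0.51074417, -0.1341105 ]), np.float64(0.01377336832194996))
foot pts 338 [ 0.58886865 -0.06458533  0.07843732] [ 0.61140041 -0.03170388  0.09090242]
pan z 0.074515912475972 cap z 0.12942674397981724 n 67 cap mid [ 0.60653412 -0.0557387 ] ext [0.0273649  0.02725186]
pan [ 0.63210458 -0.04454079] 0.06083215545264788
cap [ 0.60605627 -0.05700119] 0.014984052849910874
(array([ 0.63210458, -0.04454079]), array([ 0.60605627, -0.05700119]))
pan z 0.07432824133976623 cap z 0.12981988020058455 n 49 cap mid [ 0.60295663 -0.04921706] ext [0.02963135 0.02960547]
pan [ 0.62905514 -0.05854669] 0.04454285279204225
cap [ 0.60259397 -0.0492866 ] 0.015301504263858004
(array([ 0.62905514, -0.05854669]), array([ 0.60259397, -0.0492866 ]))
```

The pan centre is at (0.630,-0.057,0.075), the cap at about (0.605,-0.048) and the key at (0.511,-0.134,0.065). I need to push about 26 mm along -20°. I'll half close the fingers to a ~18 mm cradle, with the tips leaning forward, and come down behind the cap.

Emit:
drive_tool(
  targets=[-0.001, 0.002, 0.01, 0, -0.03, 0.02, 0.6, -0.002, 0.004, 0.03, 0, -0.06, 0.04, 0.6, -0.003, 0.0055, 0.055, 0, -0.09, 0.05, 0.6, -0.003, 0.0055, 0.08, 0, -0.09, 0.05, 0.6, -0.003, 0.0055, 0.1, 0, -0.09, 0.05, 0.6, -0.003, 0.0055, 0.118, 0, -0.09, 0.05, 0.6, -0.003, 0.0055, 0.128, 0, -0.09, 0.05, 0.6, -0.003, 0.0055, 0.128, 0, -0.09, 0.05, 0.6, -0.003, 0.0055, 0.128, 0, -0.09, 0.05, 0.6],
)

```text
time: 3.05
tool_pos: [0.5643, -0.0342, 0.1213]
tool_rot: [0.045, 0.174, 0.984, -0.007]
contact_force: [-0.9, -0.8, 0.1]
width: 0.209
finger_force: 0.0
```

```bash
python3 - <<'E'
from h import *
s=readout.get_state();print(s['tool_pos'],s['time'],s['width'],s['contact_force'])
p,d,m,Rc,c=shot('wrist','w2.png'); print(Rq(s['tool_rot']).round(3),c)
X,o,co=measure(p,d,m,Rc,c,(.6297,-.0571))
R=Rq(s['tool_rot']);print('tool-frame cap, pan:',R.T@(np.r_[.605,-.048,.083]-s['tool_pos']),R.T@(np.r_[.6297,-.0571,.083]-s['tool_pos']))
E
```

```text
[ 0.56431433 -0.03418662  0.12134668] 3.05 0.2094244604317038 [-0.87919906 -0.77308538  0.09107045]
[[-0.936  0.342  0.086]
 [ 0.341  0.94  -0.028]
 [-0.09   0.003 -0.996]] [ 0.48746195 -0.00514515  0.26086806]
pan z 0.07509492684066314 cap z 0.1314718678070334 n 1431 cap mid [ 0.59169164 -0.04409728] ext [0.0508452  0.03670161]
pan [ 0.62959051 -0.05639835] 0.045134823532532134
cap [ 0.60150823 -0.04645798] 0.01363992080729373
tool-frame cap, pan: [-0.03931058  0.00083491  0.04207829] [-0.06552544  0.00073263  0.04445961]
```

View pics/w2.png

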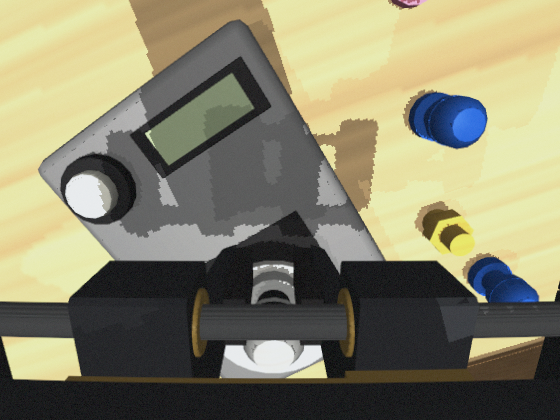

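The cap's foot and neck show between the fingers at about (273,275), and the fingers line up with the push direction. Next I'll come down to foot height and approach just short of contact.

Emit:
drive_tool(
  targets=[0, 0.001, 0.01, 0, 0, 0, 0.6, 0, 0.001, 0.022, 0, 0, 0, 0.6, 0, 0.001, 0.032, 0, 0, 0, 0.6, 0, 0.001, 0.038, 0, 0, 0, 0.6, 0, 0.001, 0.0385, 0, 0, 0, 0.6, -0.003, 0.001, 0.0387, 0, 0, 0, 0.6, -0.006, 0.001, 0.039, 0, 0, 0, 0.6, -0.009, 0.001, 0.0393, 0, 0, 0, 0.6, -0.009, 0.001, 0.0393, 0, 0, 0, 0.6, -0.009, 0.001, 0.0393, 0, 0, 0, 0.6],
)

```text
time: 4.1
tool_pos: [0.5762, -0.0379, 0.0826]
tool_rot: [0.045, 0.174, 0.984, -0.007]
contact_force: [0.2, -0.4, -1.2]
width: 0.198
finger_force: 0.0
```

```bash
python3 - <<'E'
from h import *
s=readout.get_state();print(s['tool_pos'],s['time'],s['width'],s['contact_force'])
R=Rq(s['tool_rot']);print('tool-frame cap, pan:',R.T@(np.r_[.605,-.048,.083]-s['tool_pos']),R.T@(np.r_[.6297,-.0571,.083]-s['tool_pos']))
p,d,m,Rc,c=shot('wrist'); q=shot('side')[0]
cv2.imwrite('pics/w3.png',np.hstack([cv2.resize(p[200:420,150:410],(440,372)),cv2.resize(q[190:290,230:360],(350,372),interpolation=cv2.INTER_CUBIC)])[:,:,::-1])
E
```

```text
[ 0.57622563 -0.03788175  0.08255769] 4.1 0.19801887462864012 [ 0.18188156 -0.43964423 -1.16758132]
tool-frame cap, pan: [-0.0304151   0.00035679  0.00230948] [-0.05663082  0.00027279  0.00468196]
```

View pics/w3.png

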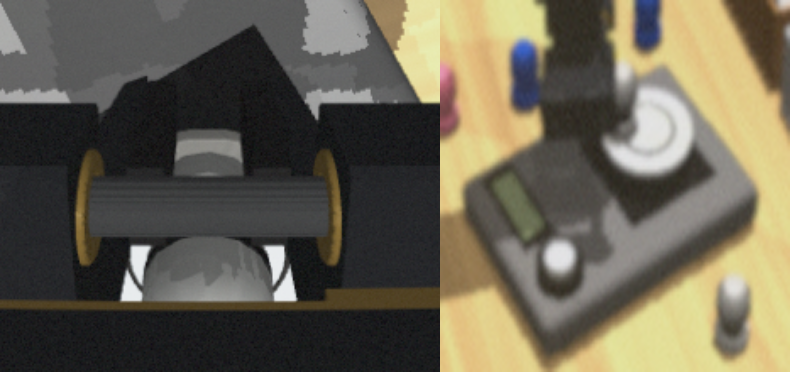

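The fingers sit centred and low behind the foot, with the cap upright (side crop (625,110)). Now a slow first push.

Emit:
drive_tool(
  targets=[-0.0015, 0, 0.0001, 0, 0, 0, 0.6, -0.003, 0, 0.0003, 0, 0, 0, 0.6, -0.0045, 0, 0.0004, 0, 0, 0, 0.6, -0.006, 0, 0.0005, 0, 0, 0, 0.6, -0.007, 0, 0.0006, 0, 0, 0, 0.6, -0.008, 0, 0.0007, 0, 0, 0, 0.6, -0.009, 0, 0.0008, 0, 0, 0, 0.6, -0.0105, 0, 0.0009, 0, 0, 0, 0.6, -0.012, 0, 0.0011, 0, 0, 0, 0.6, -0.0135, 0, 0.0012, 0, 0, 0, 0.6, -0.015, 0, 0.0014, 0, 0, 0, 0.6, -0.0165, 0, 0.0015, 0, 0, 0, 0.6, -0.018, 0, 0.0016, 0, 0, 0, 0.6, -0.0195, 0, 0.0018, 0, 0, 0, 0.6, -0.021, 0, 0.0019, 0, 0, 0, 0.6, -0.0225, 0, 0.002, 0, 0, 0, 0.6, -0.024, 0, 0.0022, 0, 0, 0, 0.6, -0.024, 0, 0.0022, 0, 0, 0, 0.6],
)

```text
time: 6.0
tool_pos: [0.599, -0.0462, 0.0824]
tool_rot: [0.045, 0.174, 0.984, -0.007]
contact_force: [-0.8, -0.5, -0.5]
width: 0.201
finger_force: 0.2
```

```bash
python3 - <<'E'
from h import *
s=readout.get_state();print(s['tool_pos'],s['time'],s['contact_force'])
R=Rq(s['tool_rot']);print('tool-frame pan:',R.T@(np.r_[.6297,-.0571,.083]-s['tool_pos']))
p=shot('wrist')[0]; S=shot('side');q=S[0]; T=shot('top')
def capxy(S):
    X=cloud(*S);k=(X[...,2]>.118)&(X[...,2]<.137)&(np.hypot(X[...,0]-.63,X[...,1]+.057)<.05)&(S[0].min(2)>60);P=X[k];print('cap',len(P),P.min(0),P.max(0),np.median(P,0))
capxy(S);capxy(T)
cv2.imwrite('pics/w4.png',np.hstack([cv2.resize(p[200:420,150:410],(440,372)),cv2.resize(q[190:290,230:360],(350,372),interpolation=cv2.INTER_CUBIC)])[:,:,::-1])
E
```

```text
[ 0.5989948  -0.04617512  0.08239499] 6.0 [-0.7725737  -0.45546574 -0.50703433]
tool-frame pan: [-0.03251149  0.00026012  0.00233749]
cap 27 [ 0.62258391 -0.07500945  0.11803493] [ 0.63903594 -0.05287208  0.1314465 ] [ 0.63063192 -0.06571127  0.12453379]Traceback (most recent call last):
  File "<stdin>", line 7, in <module>
  File "<stdin>", line 6, in capxy
    return umr_minimum(a, axis, None, out, keepdims, initial, where)
ValueError: zero-size array to reduction operation minimum which has no identity
```

```bash
python3 - <<'E'
from h import *
p=shot('wrist')[0]; S=shot('side');q=S[0]
cv2.imwrite('pics/w4.png',np.hstack([cv2.resize(p[200:420,150:410],(440,372)),cv2.resize(q[190:290,230:360],(350,372),interpolation=cv2.INTER_CUBIC)])[:,:,::-1])
E
```

```text
(no output)
```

View pics/w4.png

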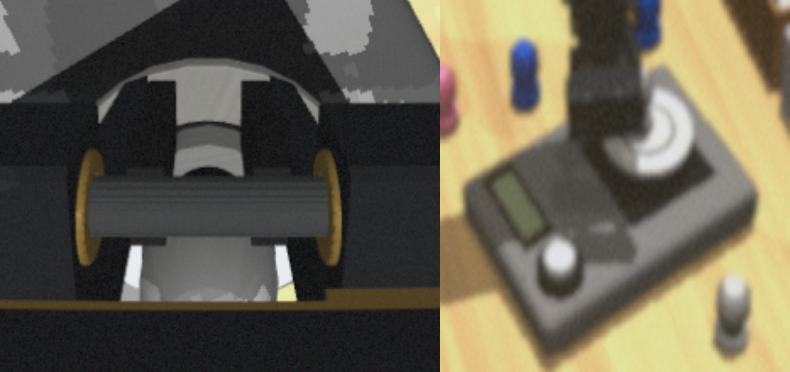

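The head is upright in both crops, and in the side crop it is partly hidden behind the gripper body. I'll measure the foot through the finger gap using depth.

```bash
python3 - <<'E'
from h import *
s=readout.get_state();S=shot('wrist');X=cloud(*S);R=Rq(s['tool_rot']);u=-R[:2,0]/np.hypot(*R[:2,0]);o=np.r_[.6297,-.0571]
a=(X[...,:2]-o)@u; b=(X[...,:2]-o)@np.r_[-u[1],u[0]]
for v in range(232,380,5):
    i=272;print(v,X[v,i,2].round(4),(a[v,i]*1e3).round(1),S[0][v,i])
h=X[...,2];k=(h>.12)&(h<.134)&(abs(a)<.05)&(S[0].min(2)>70);k[:340]=0;print('head',k.sum(),a[k].min(),a[k].max(),b[k].min(),b[k].max())
E
```

```text
232 0.0458 -33.7 [29 31 32]
237 0.0742 -44.2 [96 94 93]
242 0.0757 -42.3 [147 145 142]
247 0.0747 -39.1 [142 143 137]
252 0.076 -37.1 [143 142 138]
257 0.0756 -34.1 [142 140 136]
262 0.0749 -31.0 [142 142 137]
267 0.075 -28.3 [143 142 137]
272 0.0766 -26.4 [31 32 23]
277 0.0812 -26.5 [86 87 87]
282 0.0863 -26.9 [86 88 85]
287 0.0893 -26.2 [130 130 128]
292 0.0892 -23.5 [133 134 131]
297 0.0898 -21.2 [125 126 124]
302 0.0917 -19.8 [26 27 26]
307 0.1585 -67.2 [50 46 49]
312 0.1599 -66.9 [56 56 58]
317 0.1611 -66.5 [63 65 66]
322 0.161 -65.1 [69 67 70]
327 0.1626 -65.1 [68 71 71]
332 0.1628 -63.9 [71 71 71]
337 0.1621 -61.9 [68 68 70]
342 0.1244 -26.4 [102 101 100]
347 0.1253 -24.9 [106 108 104]
352 0.127 -24.2 [110 109 106]
357 0.1273 -22.2 [109 110 107]
362 0.1298 -22.3 [115 117 114]
367 0.1304 -20.6 [120 120 118]
372 0.1311 -19.0 [132 132 132]
377 0.1322 -17.8 [132 135 131]
head 2782 -0.030061581142079536 -0.007794294991183272 -0.015388047376971562 0.017178231623022122
```

The foot's rear edge is at -26.8 mm, so the cap's centre is 9.8 mm short and about 1 mm to the side. I'll push 9.7 mm more, then back straight away.

Emit:
drive_tool(
  targets=[-0.001, 0, 0.0001, 0, 0, 0, 0.6, -0.0025, -0.0002, 0.0002, 0, 0, 0, 0.6, -0.004, -0.0004, 0.0004, 0, 0, 0, 0.6, -0.0055, -0.0005, 0.0005, 0, 0, 0, 0.6, -0.007, -0.0005, 0.0006, 0, 0, 0, 0.6, -0.0085, -0.0005, 0.0008, 0, 0, 0, 0.6, -0.0097, -0.0005, 0.0009, 0, 0, 0, 0.6, -0.0097, -0.0005, 0.0009, 0, 0, 0, 0.6, -0.0085, -0.0005, 0.0008, 0, 0, 0, 0.6, -0.005, -0.0005, 0.0004, 0, 0, 0, 0.6, 0.001, 0, 0, 0, 0, 0, 0.6, 0.01, 0, -0.001, 0, 0, 0, 0.6, 0.02, 0, -0.002, 0, 0, 0, 0.6, 0.03, 0, -0.003, 0, 0, 0, 0.6, 0.03, 0, -0.02, 0, 0, 0, 0.6, 0.03, 0, -0.045, 0, 0, 0, 0.6, 0.03, 0, -0.07, 0, 0, 0, 0.6, 0.03, 0, -0.09, 0, 0, 0, 0.6, 0.03, 0, -0.1, 0, 0, 0, 0.6, 0.03, 0, -0.1, 0, 0, 0, 0.6],
)

```text
time: 8.3
tool_pos: [0.5625, -0.0327, 0.1803]
tool_rot: [0.046, 0.174, 0.984, -0.006]
contact_force: [0.3, -0.7, -0.5]
width: 0.199
finger_force: 0.0
```

```bash
python3 - <<'E'
from h import *
s=readout.get_state();print(s['tool_pos'],s['time'],s['contact_force']);print(Rq(s['tool_rot']).round(4))
S=shot('wrist');p=S[0];Q=shot('side');q=Q[0]
X=measure(*S,(.6297,-.0571))[0];
h=X[...,2];k=(h>.11)&(h<.134)&(np.hypot(X[...,0]-.63,X[...,1]+.057)<.04);print('head',X[k].min(0),X[k].max(0))
try: measure(*Q,(.6297,-.0571))
except Exception as e: print(e)
cv2.imwrite('pics/w5.png',np.hstack([cv2.resize(p[120:420,100:460],(440,372)),cv2.resize(q[190:290,230:360],(350,372),interpolation=cv2.INTER_CUBIC)])[:,:,::-1])
E
```

```text
[ 0.56246527 -0.03271962  0.18034597] 8.3 [ 0.26417582 -0.66976482 -0.52410458]
[[-0.9355  0.3423  0.0874]
 [ 0.3412  0.9396 -0.0282]
 [-0.0918  0.0034 -0.9958]]
pan z 0.07531499891530427 cap z 0.12644157844964696 n 111 cap mid [ 0.61798433 -0.05425128] ext [0.00863316 0.01891234]
pan [ 0.62196265 -0.05433385] 0.039040721606040184
cap [ 0.62505967 -0.05603955] 0.011680876926152465
head [ 0.6122907  -0.06672041  0.11001093] [ 0.63313643 -0.04064156  0.12899596]
pan z 0.07412992462831347 cap z 0.1287746626612784 n 64 cap mid [ 0.63084232 -0.06258694] ext [0.02760188 0.02775382]
pan [ 0.63725768 -0.04859347] 0.05697430917142859
cap [ 0.63127556 -0.06472274] 0.015050391389819232
```

View pics/w5.png

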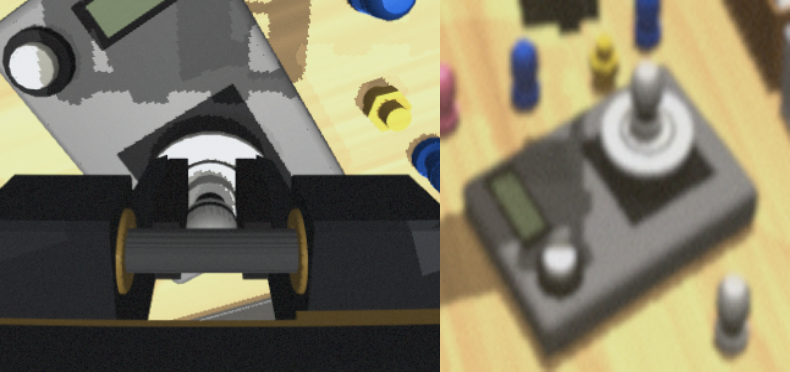

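Side crop: the cap is upright with its foot at about (643,130), inside the ring centred at (648,130). Next I'll measure the key and its collar from the first wrist view, and the residual offset of the cap.

```bash
python3 - <<'E'
from h import *
z=np.load('w1.npz');m=camera_model('wrist');X=cloud(z['p'],z['d'],m,z['Rc'],z['c'])
r=np.hypot(X[...,0]-.5107,X[...,1]+.1341)
for a,b in [(0,.008),(.008,.013),(.013,.016),(.016,.018),(.018,.02),(.02,.023),(.023,.03)]:
    h=X[...,2][(r>=a)&(r<b)];print(a,b,len(h),np.percentile(h,[5,50,95]).round(4))
s=readout.get_state();R=Rq(s['tool_rot']);t=Ro.from_rotvec([0,.09,0]).as_matrix()
for zz in (.085,.058): print('shift',R.T@(np.r_[.5107,-.134,zz]-s['tool_pos']))
print((R@t).round(3))
S=shot('top');P=cloud(*S)
k=(P[...,2]>.118)&(P[...,2]<.137)&(np.hypot(P[...,0]-.63,P[...,1]+.057)<.04);print(k.sum(),(P[k].min(0)+P[k].max(0))/2 if k.any() else 0)
E
```

```text
0 0.008 204 [0.0642 0.0654 0.0664]
0.008 0.013 342 [0.0642 0.0655 0.0666]
0.013 0.016 274 [0.056  0.0633 0.0656]
0.016 0.018 178 [0.0553 0.0565 0.0577]
0.018 0.02 238 [0.0552 0.0564 0.0578]
0.02 0.023 447 [0.0448 0.0559 0.0572]
0.023 0.03 920 [0.0433 0.0445 0.0476]
shift [ 0.02135843 -0.11272086  0.09180548]
shift [ 0.02376191 -0.11277649  0.11869824]
[[-0.94   0.342 -0.   ]
 [ 0.342  0.94   0.002]
 [ 0.001  0.002 -1.   ]]
0 0
```

Emit:
drive_tool(
  targets=[0.004, -0.02, 0, 0, 0.02, 0, 1, 0.008, -0.045, 0, 0, 0.05, 0, 1, 0.013, -0.07, 0.005, 0, 0.08, 0, 1, 0.018, -0.095, 0.02, 0, 0.09, 0, 1, 0.021, -0.11, 0.04, 0, 0.09, 0, 1, 0.0214, -0.1127, 0.06, 0, 0.09, 0, 1, 0.0214, -0.1127, 0.078, 0, 0.09, 0, 1, 0.0214, -0.1127, 0.089, 0, 0.09, 0, 1, 0.0214, -0.1127, 0.0918, 0, 0.09, 0, 1, 0.0214, -0.1127, 0.0918, 0, 0.09, 0, 1, 0.0214, -0.1127, 0.0918, 0, 0.09, 0, 1],
)

```text
time: 9.55
tool_pos: [0.5117, -0.1342, 0.0862]
tool_rot: [0.001, 0.174, 0.985, 0.001]
contact_force: [0.4, -0.1, 0.0]
width: 0.008
finger_force: 0.0
```

```bash
python3 - <<'E'
from h import *
s=readout.get_state();print(s['tool_pos'],s['time'],s['contact_force'],s['width']);print(Rq(s['tool_rot']).round(3))
Q=shot('side');T=shot('top')
for S,n in((Q,'side'),(T,'top')):
    X=cloud(*S);h=X[...,2];r=np.hypot(X[...,0]-.63,X[...,1]+.057)
    k=(h>.11)&(h<.137)&(r<.03)
    if k.any(): print(n,k.sum(),X[k].min(0),X[k].max(0))
    # ray method: top-face centre pixel -> plane
cv2.imwrite('pics/w6.png',np.hstack([cv2.resize(T[0][165:260,235:355],(440,372),interpolation=cv2.INTER_CUBIC),cv2.resize(Q[0][190:290,230:360],(350,372),interpolation=cv2.INTER_CUBIC)])[:,:,::-1])
E
```

```text
[ 0.5117457  -0.13419427  0.08615498] 9.55 [ 0.37870717 -0.0864616   0.04383187] 0.007881916093246427
[[-0.94   0.342  0.002]
 [ 0.342  0.94   0.002]
 [-0.001  0.002 -1.   ]]
side 123 [ 0.6161633  -0.08086387  0.11036627] [ 0.6473191  -0.04619781  0.13501014]
top 75 [ 0.61117601 -0.07355024  0.11357827] [ 0.64279055 -0.04318985  0.13692981]
```

View pics/w6.png

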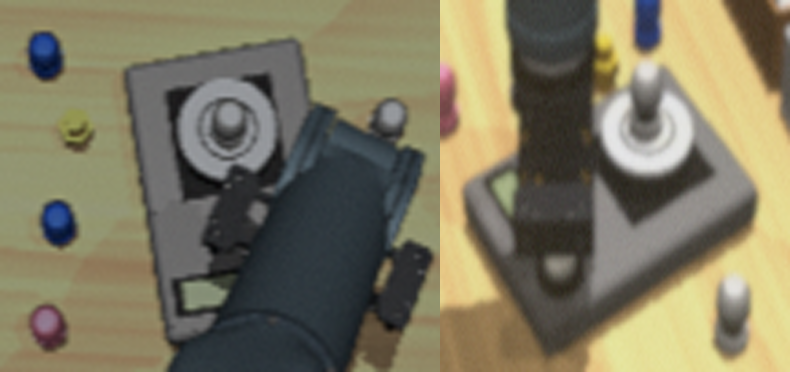

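The cap is upright, centred to about 2-3 mm. The fingers are over the key, so I'll press now.

Emit:
drive_tool(
  targets=[0, 0, 0.008, 0, 0, 0, 1, 0, 0, 0.015, 0, 0, 0, 1, 0, 0, 0.019, 0, 0, 0, 1, 0, 0, 0.021, 0, 0, 0, 1, 0, 0, 0.0225, 0, 0, 0, 1, 0, 0, 0.024, 0, 0, 0, 1, 0, 0, 0.0252, 0, 0, 0, 1, 0, 0, 0.0262, 0, 0, 0, 1, 0, 0, 0.0262, 0, 0, 0, 1, 0, 0, 0.0262, 0, 0, 0, 1],
)

```text
time: 10.65
tool_pos: [0.511, -0.134, 0.0603]
tool_rot: [-0.0, 0.174, 0.985, 0.001]
contact_force: [-5.1, 2.0, 14.1]
width: 0.002
finger_force: 6.9
```

14 N at z = 0.0603 is already well over the 4 N spring force. One more millimetre will confirm the stop, then I'll release and lift away.

Emit:
drive_tool(
  targets=[0, 0, 0.0008, 0, 0, 0, 1, 0, 0, 0.0008, 0, 0, 0, 1, 0, 0, 0.0008, 0, 0, 0, 1],
)

```text
time: 10.95
tool_pos: [0.511, -0.134, 0.0601]
tool_rot: [-0.0, 0.174, 0.985, 0.002]
contact_force: [-8.4, 2.3, 22.1]
width: 0.003
finger_force: 11.0
```

Emit:
drive_tool(
  targets=[0, 0, -0.002, 0, 0, 0, 1, 0, 0, -0.006, 0, 0, 0, 1, 0, 0, -0.015, 0, 0, 0, 1, 0, 0, -0.035, 0, 0, 0, 1, 0, 0, -0.06, 0, 0, 0, 1, 0, 0, -0.085, 0, 0, 0, 1, 0.02, 0, -0.11, 0, 0, 0, 1, 0.035, 0, -0.125, 0, 0, 0, 1, 0.04, 0, -0.13, 0, 0, 0, 1, 0.04, 0, -0.13, 0, 0, 0, 1, 0.04, 0, -0.13, 0, 0, 0, 1],
)

```text
time: 12.05
tool_pos: [0.4741, -0.1208, 0.1883]
tool_rot: [0.0, 0.174, 0.985, 0.001]
contact_force: [-0.2, -1.3, -0.1]
width: 0.005
finger_force: 0.0
```

```bash
python3 - <<'E'
from h import *
s=readout.get_state();print(s['tool_pos'],s['time'],s['contact_force'])
W=shot('wrist');Q=shot('side')
X=cloud(*W);h=X[...,2];r=np.hypot(X[...,0]-.5107,X[...,1]+.134);k=(r<.01)&(h>.05)&(h<.08);print('key z',np.median(h[k]) if k.any() else None)
cv2.imwrite('pics/w7.png',np.hstack([cv2.resize(W[0],(440,372)),cv2.resize(Q[0][190:290,230:360],(350,372),interpolation=cv2.INTER_CUBIC)])[:,:,::-1])
E
```

```text
[ 0.47412181 -0.12077665  0.18832791] 12.05 [-0.2270342  -1.27928576 -0.08358055]
key z 0.06522388593579329
```

View pics/w7.png

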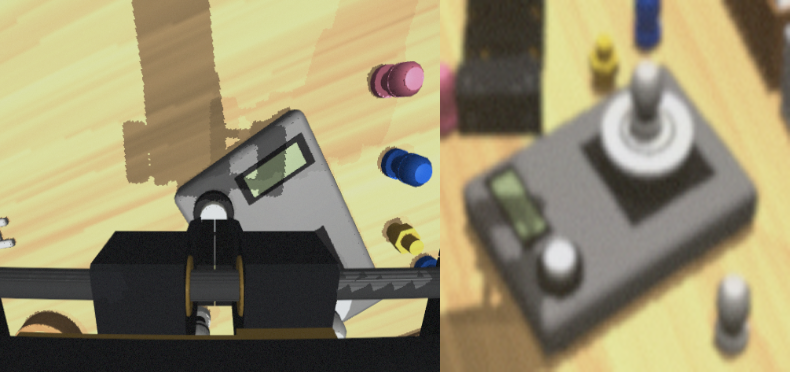

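The key hit its stop (force rose from 14 to 22 N over 0.2 mm) and has sprung back up to z = 0.065. The cap is upright inside the ring and the robot is clear of everything.

```bash
python3 -c "
from cell import job_done;print(job_done())"
```

```text
the job is handed in; nothing more can be done
None
```

I pushed the cap into the ring (upright, measured about 2–3 mm off centre), pressed the white key to its stop and released it, and handed the job in at about 12 s with the arm clear and nothing else touched.

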